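# Loosen the plaque clamp by two counted passes of its knurled wheel

### The job

Loosen the clamp that holds the black stone plaque: with a fingertip, roll the top of the knurled wheel's rim towards the robot, stroke after stroke, until its smooth index bar has come up and passed the two pointer fins once, and stop when it comes up the second time with the bar standing between the fins at the very top. The wheel is only stroked with the fingers, and nothing is lifted or carried: leave the plaque, the cork block, the tin and the mallet where they are, and end clear of everything.

Things in the scene. Friction and masses are not known exactly. Their poses are not given: they have to be found in the camera images.
- wheel_centre (a point): Centre of the clamp wheel, fixed in the jig, 70 mm above the bench: a dark steel roller standing upright between two grey cheek plates, axle level along this point's y axis. Rim 26 mm wide (y -13 to +13 mm), 45 mm in radius over its ridges. Axes: z up; x level, away from the robot at yaw 0 (jig yaw within 0.3 rad); y to the left, towards the plaque.
- rim_top (a point): Highest point of the rim, 45 mm above the wheel's centre, 115 mm above the bench. 29 ridges 2.5 to 4 mm high run across the hard rim every 12 degrees; in place of the 30th is the index bar: smooth bright metal, 13 mm wide along the rim, 26 mm long across it, as high as the ridges. A fingertip pressing with 5 to 20 N carries the rim along by friction.
- fin (a point): Tip of the left one of two 4 mm thin pointer fins, 40.5 mm above the wheel's centre, on top of the cheek plates. The round cheeks stand beside the rim (y from 14.5 to 22.5 mm on both sides of the wheel's centre) and reach 38 mm from the centre, so the rim is 7 mm proud of them: stroke it from above; fingers may overhang the cheeks.
- wheel (a joint): Wheel angle (rad); grows as the rim's top moves towards the robot (-x of wheel_centre), which loosens. At 0, 6.283 and 12.566 the index bar is at the top between the fins. Starts at 0.5 to 3.0, bar past the fins on the robot's side: first coming up is 6.283, second (goal) 12.566. Friction 0.05 N m (1 N at the rim): stays where left. Stops at 0 and 19; rolls either way.
- jaw (a joint): How far the clamp jaw has drawn back from the plaque (m), driven by the wheel's screw: 4 mm a turn, so 0.3 to 1.9 mm at the start, 8 mm at the goal. The jaw is a grey plate 90 mm wide, top 81.5 mm above the bench, 60 to 75 mm from the wheel's centre along +y, on a 16 mm steel rod through the wheel.
- jig: The whole fixed clamping jig: plywood board 240 x 360 x 18 mm, with the wheel, jaw and plaque on it and a 50 mm high wooden fence along its left edge. Origin on the bench under the wheel's centre; the board runs from 60 mm right of it to 300 mm left (y) and 120 mm to the front and back (x). It cannot move.
- plaque: Black stone plaque 200 x 180 x 20 mm with thin brass border lines, 1.9 kg, lying flat on the 18 mm plywood board of the jig; origin at the centre of its underside. Must stay.
- sanding_block: Cork block 55 x 95 x 35 mm lying on the plaque; origin at the centre of its underside. Must stay.
- wax_tin: Closed round metal tin, 70 mm across, 55 mm high, on the bench to the right of the wheel; origin at the centre of its underside. Must stay.
- mallet: Round wooden mallet standing on its head, handle up: head 62 mm across and 75 mm high, handle 25 mm across, 175 mm high in all, on the bench to the right of the wheel; origin at the centre of its underside. Must stay.
There are look-alikes about, which are no part of the job. There is more than one size of the mallet; the one meant has the size given above.

How it is judged:
On the way:
1. the index bar came up between the fins for the first time (value of joint wheel above 6.1 rad).
At the end, for the whole second after the job is handed in: The wheel is at rest at its second coming-up of the index bar, joint value 12.566 within 0.35 rad (20 degrees, about 15 mm along the rim), so that the jaw is over 7 mm back; the plaque is within 12 mm and the block, tin and mallet within 20 mm of where they began, and upright (value of joint wheel between 12.216 and 12.916 rad and value of joint jaw above 0.007 m and velocity of joint wheel between -0.05 and 0.05 rad/s and distance of plaque from where it was at the start of the episode below 0.012 m and angle between plaque's own z axis and vertical below 0.05 rad and distance of each of sanding_block, wax_tin, mallet from where it was at the start of the episode below 0.02 m and angle between each of mallet, wax_tin's own z axis and vertical below 0.1 rad); the robot touches nothing.
It fails at once if the arm or the gripper's body, not the fingers, pressed on the clamp (contact force between the arm and jig above 3 N).
It fails at once if the plaque was pushed or lifted (distance of plaque from where it was at the start of the episode above 0.02 m).
It fails at once if the cork block was pushed or lifted (distance of sanding_block from where it was at the start of the episode above 0.03 m).
It fails at once if the tin was pushed or lifted (distance of wax_tin from where it was at the start of the episode above 0.03 m).
It fails at once if the mallet was pushed or lifted (distance of mallet from where it was at the start of the episode above 0.03 m).
It also fails if it takes over 72 s, if anything falls off the work surface, if the arm or the gripper's body presses on something with over 40 N, if the wrist force passes 120 N, or if a joint passes its speed limit or range.

### The arm

A 7-joint arm with a two-finger parallel gripper is mounted at the origin on the work surface. World frame = base frame: x ahead of the robot, y to its left, z up, the work surface at z = 0. Lengths are in m, angles in rad, forces in N, time in s.
With the tool pointing down it reaches from about 0.425 to 0.925 m from the base axis. Payload 6.8 kg.
Tool frame: the origin (TCP) lies between the finger pads; the fingertips stand 22 mm ahead of it and the grasp point (between the pads) lies 3 mm ahead of it (bot.tip_reach is the distance from the TCP to the fingertips, in m); z points along the fingers, x is the direction in which the jaws open and shut, and the axes are right-handed (so a half turn about z gives the same grasp; the last joint's range is limited). The gripper opens to 85 mm and grips with 20 to 120 N. Pads are 22 mm wide; open, the fingers measure 114 mm over their backs; the gripper's body (76 mm by 85 mm) begins 54 mm behind the grasp point. The pads swing forward as they close: fully open they stand 13 mm farther back than shut.
Start: joints at [1.039, 0.477, 0.022, 1.555, -0.011, 1.109, -0.083], TCP at [0.278, -0.615, 0.253] pointing down, gripper open.
Joint ranges: [-2.96, 2.96], [-0.34, 2.1], [-1.41, 1.46], [0.24, 2.44], [-1.37, 4.51], [0.17, 1.92], [-2.96, 2.96]. Speed limits (rad/s): [2.39, 2.39, 3.14, 3.14, 3.14, 3.14, 3.14].

### API

Orientations are given as a unit quaternion [w, x, y, z].
In Python, from station import bot gives the robot as it stands.
- The arm moves only by the tool step_arm, never from a script. Its argument "targets" is a list of rows, each a list of 5 numbers: the shift along the tool's x, y, z in mm, then the turn about the tool's z in degrees, then the closure, from 0 (fully open) to 1 (shut). In form: [[dx, dy, dz, spin, jaw], ...]. A call has 1 to 20 rows; each row is the pose to reach, as a shift and turn from the pose commanded when the call began, along the tool's axes at that moment; what a row does not reach only later rows make up. A row lasts 1/12 s, in which the tool goes at most 41.7 mm and 7.16 degrees, less where a joint would pass 70% of its speed; a pose out of reach is approached as far as the arm can. A call with a gripper value outside its range is refused whole. The fingers move at their own pace and stop on an object; "newtons" is the grip in N (left out, the last holds). Time passes only in rows, so rows that repeat a pose let the fingers close. It gives the time, the measured TCP pose, the force and the opening at its end, in the units of the state.
- bot.get_obs(): the state, without advancing time (a new reading comes with each control period).
- bot.read_camera(name): name is "scene" or "top" or "wrist"; returns a dict with "frame" (400x640x3 uint8, red, green, blue), "z_map" (400x640 float32, m along the optical axis (not along the pixel's ray), 0 where there is no reading), "fov_y" (degrees; the focal length in pixels is half the picture's height over the tangent of half this angle, whatever the lens; pixels are square), "cx", "cy" (the principal point, pixels), "distortion" ([k1, k2, p1, p2, k3] as OpenCV has them; the pictures are not rectified), "R" (3x3) and "t" (3): a world point X has camera coordinates R X + t. Camera axes: x right, y down, z forward; pixel columns grow to the right and rows downward; lengths in m; the calibration is good to about 2 mm. A picture is of the moment at which its call begins.
- bot.hand_in(): hands the job in, once; it reports no verdict.
The state is a dict: "t": time; "q": joint angles; "joint_vel": joint speeds; "joint_torque": joint torques, N m; "eef_pos": TCP position; "tool_rot": TCP orientation; "contact_force": force on the tool from outside, world axes, zero at the start; "torque": the same for the moment, N m; "gripper_width": opening from 0.0 (shut) to 1.0 (fully open).
Only numpy, scipy, OpenCV 4.12 (cv2) and the standard library are available. Lean on these libraries where they do the work, as an engineer would, in place of code of your own. Each camera call takes 0.05 s, during which the arm holds its last target.

## Working session

There is one attempt and no reset: what is moved stays moved. The work goes in short steps, Python scripts to look and compute and a tool call to move; the robot and the scene stay as the last step left them, time stands still between calls to the robot, and variables do not carry over. Pictures are saved under pics/ and viewed, and the job is handed in when it is done.

Besides the shell and the picture viewer there is one more tool, called as a command line: name --pt "numbers of a row" for each row, then --argument value for the rest. step_arm: Moves the arm, as the interface text tells. Its arguments: {"type":"object","properties":{"targets":{"type":"array"},"newtons":{"type":"number"}},"required":["targets"]}

```bash
ls; mkdir -p pics; python3 - <<'E'
from station import bot
import cv2
o=bot.get_obs(); print(o)
print(bot.tip_reach)
for n in ["scene","top","wrist"]:
    c=bot.read_camera(n); cv2.imwrite(f"pics/{n}0.png",c["frame"][:,:,::-1]); print(n,c["fov_y"],c["cx"],c["cy"],c["distortion"],c["R"],c["t"])
E
```

```text
pics
{'t': 0.0, 'q': array([ 1.03892766,  0.47782976,  0.02233298,  1.55648674, -0.01150231,
        1.10931415, -0.0830955 ]), 'joint_vel': array([ 8.76203916e-04,  1.01151810e-03, -5.49942866e-05,  9.34097932e-04,
        1.62476760e-03,  4.79437634e-04,  9.02245654e-04]), 'joint_torque': array([ 5.69169042e-04, -5.96438026e+01,  1.60820212e+00, -2.81188560e+01,
        1.24907828e-02,  9.44960833e-03, -1.49252395e-05]), 'eef_pos': array([ 0.27731341, -0.61477179,  0.25229078]), 'tool_rot': array([-4.58579111e-04,  8.40007554e-01, -5.42573864e-01, -8.37647841e-04]), 'contact_force': array([0.70750932, 0.39993474, 0.34082612]), 'torque': array([ 0.00289326,  0.00777395, -0.00613921]), 'gripper_width': 0.9984047351338184}
0.022
scene 50.6324655891334 306.02777791266374 200.9924608181994 [-0.00435835  0.          0.          0.          0.        ] [[ 0.47100671  0.88204052  0.0125381 ]
 [ 0.74277861 -0.388894   -0.54501504]
 [-0.47584936  0.26601877 -0.83833251]] [-0.11327103 -0.39569803  1.33339731]
top 43.91333409585726 321.3883554254523 198.09483475460505 [-0.08145571  0.          0.          0.          0.        ] [[ 0.01639608 -0.99958167  0.0238254 ]
 [-0.99436634 -0.018797   -0.10431806]
 [ 0.10472227 -0.02198077 -0.99425856]] [-0.179075    0.54256702  1.05176665]
wrist 64.83011807811897 319.9213710977852 198.6353428394392 [-0.0231731  0.         0.         0.         0.       ] [[ 0.41075033 -0.91174343 -0.00284316]
 [-0.87692808 -0.39591534  0.2724852 ]
 [-0.24956224 -0.10943014 -0.96215577]] [-0.67369769 -0.03395111  0.38010992]
```

View pics/scene0.png

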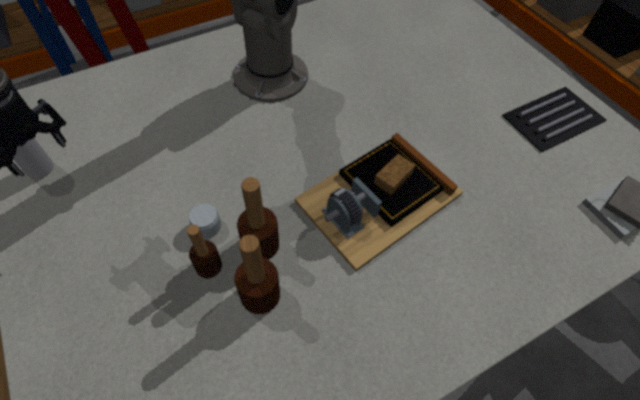

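View pics/top0.png

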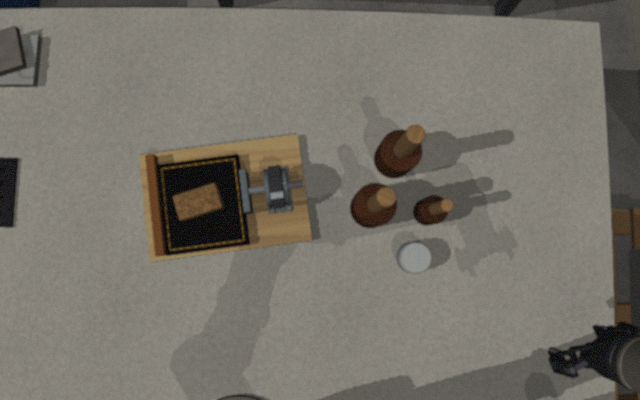

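View pics/wrist0.png

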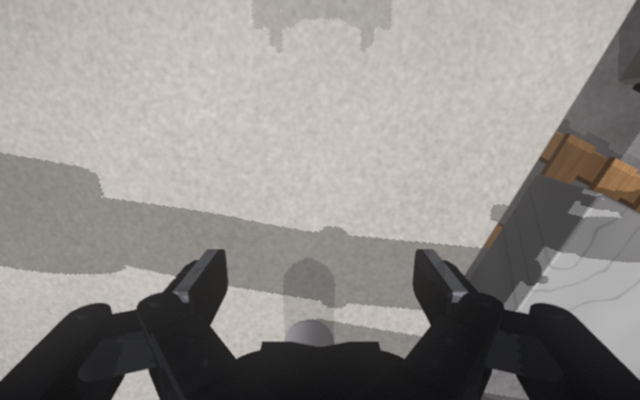

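```bash
cat > h.py <<'E'
import numpy as np, cv2
from station import bot
def K(c):
    f=200/np.tan(np.radians(c["fov_y"]/2)); return np.array([[f,0,c["cx"]],[0,f,c["cy"]],[0,0,1.]])
def cloud(c):
    h,w=c["z_map"].shape
    u,v=np.meshgrid(np.arange(w),np.arange(h))
    p=cv2.undistortPoints(np.stack([u,v],-1).reshape(-1,1,2).astype(float),K(c),np.array(c["distortion"])).reshape(h,w,2)
    z=c["z_map"]; P=np.dstack([p[...,0]*z,p[...,1]*z,z])
    R=np.array(c["R"]);t=np.array(c["t"]); X=(P-t)@R
    X[z==0]=np.nan; return X
def proj(c,X):
    rv=cv2.Rodrigues(np.array(c["R"]))[0]
    return cv2.projectPoints(np.array(X,float).reshape(-1,1,3),rv,np.array(c["t"]),K(c),np.array(c["distortion"]))[0].reshape(-1,2)
E
python3 - <<'E'
from h import *
c=bot.read_camera("top"); X=cloud(c)
f=c["frame"]
# board: z ~ 18mm, wood colour
hsv=cv2.cvtColor(f,cv2.COLOR_RGB2HSV)
z=X[...,2]
print(z[300,100],z[60,200],z[240,290],z[200,195])
m=((hsv[...,1]>70)&(hsv[...,0]<30)).astype(np.uint8); m[:, 330:]=0; m[:120]=0
m=cv2.morphologyEx(m,cv2.MORPH_CLOSE,np.ones((25,25)))
n,l,s,_=cv2.connectedComponentsWithStats(m); i=1+np.argmax(s[1:,4]); print(s[i])
# board plane z=.018 points
b=(l==i)&(abs(z-.018)<.006); P=X[b][:,:2].astype(np.float32)
print(cv2.minAreaRect(P), cv2.boxPoints(cv2.minAreaRect(P)))
w=(z>.085)&(z<.2)&(l==i); print(w.sum()); print(X[w].mean(0), X[w].min(0),X[w].max(0))
big=cv2.resize(f[125:265,140:320],None,fx=4.4,fy=4.4,interpolation=cv2.INTER_CUBIC); cv2.imwrite("pics/topz.png",big[:,:,::-1])
c=bot.read_camera("scene")
big=cv2.resize(c["frame"][130:270,290:470],None,fx=4.4,fy=4.4,interpolation=cv2.INTER_CUBIC); cv2.imwrite("pics/scz.png",big[:,:,::-1])
E
```

```text
-0.003907756565247836 -0.0033138926258177125 0.01598902244536587 0.07144132061924194
[  139   134   174   128 17448]
((0.5462918281555176, 0.0455184280872345), (0.24003678560256958, 0.360502690076828), 8.721854209899902) [[ 0.4003284   0.20548603]
 [ 0.4549942  -0.15084785]
 [ 0.69225526 -0.11444917]
 [ 0.63758945  0.24188471]]
807
[ 0.56105294 -0.07383245  0.10362916] [ 0.52123777 -0.09969216  0.08514631] [ 0.60496289 -0.01173542  0.1170159 ]
```

View pics/topz.png

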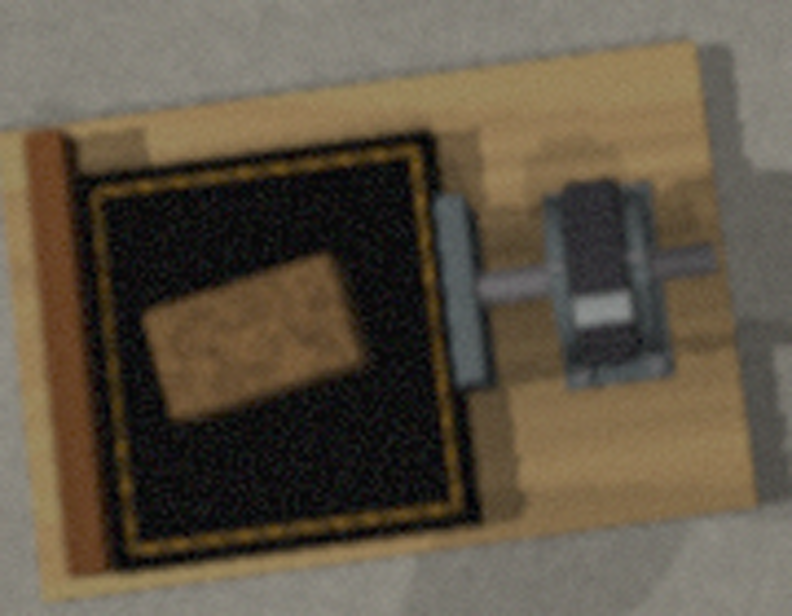

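View pics/scz.png

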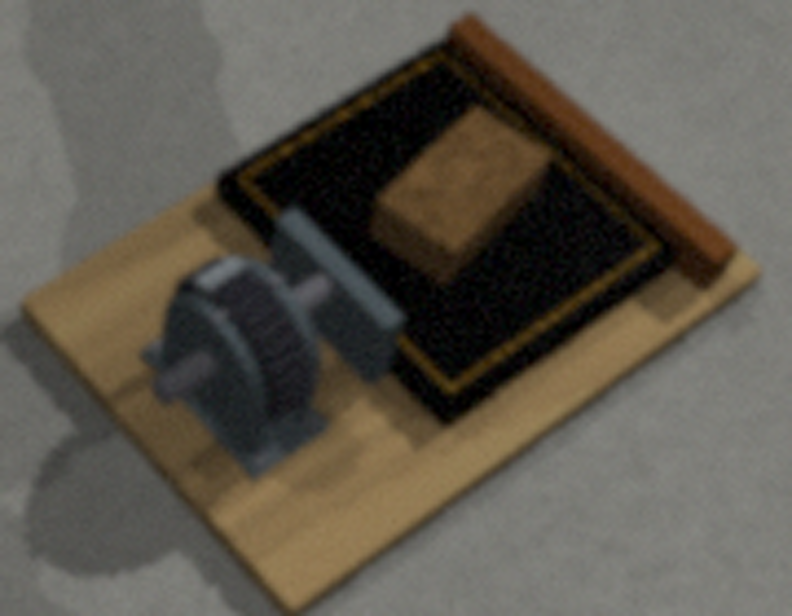

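```bash
python3 - <<'E'
from h import *
c=bot.read_camera("top"); X=cloud(c)
z=X[...,2]
m=(z>.03)&(z<.4); m[:,:330]=0; m[300:]=0
n,l,s,_=cv2.connectedComponentsWithStats(m.astype(np.uint8))
for i in range(1,n):
    if s[i][4]>50:
        P=X[l==i]; print(s[i], P.min(0).round(3),P.max(0).round(3))
sc=bot.read_camera("scene")
# bar: bright in wheel region
yaw=np.radians(8.72); ax=np.array([np.cos(yaw),np.sin(yaw),0]); ay=np.array([-np.sin(yaw),np.cos(yaw),0]); W=np.array([.5645,-.0731,.07])
g=cv2.cvtColor(c["frame"],cv2.COLOR_RGB2GRAY)
b=np.zeros_like(m); d=X-W; xj=d@ax; yj=d@ay
reg=(abs(xj)<.05)&(abs(yj)<.013)&(z>.07)
print(np.percentile(g[reg],[5,50,90,99]))
b=reg&(g>110); print(b.sum(), np.nanmean(xj[b]),np.nanmean(yj[b]),np.nanmean(z[b]))
top=(abs(xj)<.008)&(abs(yj)<.012)&(z>.1); print("top z",np.nanmedian(z[top]))
allw=(abs(yj)<.03)&(abs(xj)<.06)&(z>.098); print("x range",xj[allw].min(),xj[allw].max(),"y",yj[allw].min(),yj[allw].max())
# tool-frame displacement
o=bot.get_obs(); w,x,y,zz=o["tool_rot"]
from scipy.spatial.transform import Rotation as Ro
R=Ro.from_quat([x,y,zz,w]).as_matrix(); print(R.round(3))
tgt=W+np.array([0,0,.045+.022+.05])+ax*0
print("tool shift mm",1000*R.T@(tgt-o["eef_pos"]))
a=np.arctan2(R[1,0],R[0,0]);print("spin deg (tool z)",np.degrees(a-(yaw-np.pi/2)))
E
```

```text
[ 375  125   51   52 1860] [ 0.596 -0.373  0.03 ] [ 0.683 -0.286  0.257]
[ 351  183   46   45 1633] [ 0.483 -0.32   0.031] [ 0.571 -0.233  0.257]
[416 195  37  30 796] [ 0.493 -0.434  0.031] [ 0.552 -0.376  0.178]
[398 241  33  33 822] [ 0.387 -0.403  0.03 ] [ 0.455 -0.338  0.061]
[ 38.  48. 122. 139.]
67 -0.02279937465201179 -0.0001961299522384504 0.10907733298119864
top z 0.11268404010131428
x range -0.0364060134003907 0.0340201294317455 y -0.022794799789115062 0.022376405881431645
[[ 0.411 -0.912 -0.   ]
 [-0.912 -0.411  0.   ]
 [-0.     0.    -1.   ]]
tool shift mm [-376.113988   -484.50177534   66.21180934]
spin deg (tool z) 15.55865828089964
```

step_arm --pt "0 0 -60 5 1" --pt "0 0 -110 10 1" --pt "0 0 -110 15.6 1" --pt "-376 -484 -110 15.6 1" --pt "-376 -484 -110 15.6 1" --pt "-376 -484 -110 15.6 1" --pt "-376 -484 -110 15.6 1" --pt "-376 -484 -110 15.6 1" --pt "-376 -484 -110 15.6 1" --pt "-376 -484 -110 15.6 1" --pt "-376 -484 -110 15.6 1" --pt "-376 -484 -110 15.6 1" --pt "-376 -484 -110 15.6 1" --pt "-376 -484 -110 15.6 1" --pt "-376 -484 -110 15.6 1" --pt "-376 -484 -110 15.6 1" --pt "-376 -484 -110 15.6 1" --pt "-376 -484 -110 15.6 1" --pt "-376 -484 -110 15.6 1" --pt "-376 -484 -110 15.6 1" --newtons 40

```text
t: 2.02
eef_pos: [0.5646, -0.0713, 0.3631]
tool_rot: [-0.0, 0.76, -0.65, -0.0]
contact_force: [-0.2, -1.7, 0.1]
gripper_width: 0.004
```

```bash
cat > st.py <<'E'
from h import *
from scipy.spatial.transform import Rotation as Ro
yaw=np.radians(8.72); ax=np.array([np.cos(yaw),np.sin(yaw),0]); ay=np.array([-np.sin(yaw),np.cos(yaw),0]); W=np.array([.5642,-.0733,.07])
def st():
    o=bot.get_obs(); w,x,y,zz=o["tool_rot"]; R=Ro.from_quat([x,y,zz,w]).as_matrix()
    d=o["eef_pos"]+R[:,2]*.022-W
    print("t",round(o["t"],2),"tip jig mm",(1000*np.array([d@ax,d@ay,d[2]])).round(1),"F",o["contact_force"].round(1),"xang",np.degrees(np.arctan2(R[1,0],R[0,0])).round(2),"tz",R[:,2].round(4),"w",o["gripper_width"].round(3))
def bar(name):
    c=bot.read_camera(name);X=cloud(c);d=X-W;xj=d@ax;yj=d@ay;z=d[...,2]
    r=np.hypot(xj,z)
    g=cv2.cvtColor(c["frame"],cv2.COLOR_RGB2GRAY)
    reg=(r>.036)&(r<.052)&(abs(yj)<.011)&(z>-.02)
    b=(reg&(g>100)).astype(np.uint8)
    n,l,s,_=cv2.connectedComponentsWithStats(b)
    for i in range(1,n):
        if s[i][4]>=8:
            q=l==i; th=np.arctan2(-np.mean(xj[q]),np.mean(z[q]))
            print(name,"bar theta",round(th,3),"n",s[i][4],"xj",(1000*xj[q].mean()).round(1),"z",(1000*z[q].mean()).round(1),"yj",(1000*yj[q].mean()).round(1))
    return c
E
python3 - <<'E'
from st import *
st()
c=bar("scene");c=bar("top");bar("wrist")
c=bot.read_camera("wrist"); cv2.imwrite("pics/w1.png",c["frame"][:,:,::-1])
E
```

```text
Traceback (most recent call last):
  File "st.py", line 7, in st
    print("t",round(o["t"],2),"tip jig mm",(1000*np.array([d@ax,d@ay,d[2]])).round(1),"F",o["contact_force"].round(1),"xang",np.degrees(np.arctan2(R[1,0],R[0,0])).round(2),"tz",R[:,2].round(4),"w",o["gripper_width"].round(3))
                                                                                                                                                                                                     ^^^^^^^^^^^^^^^^^^^^^^^^
AttributeError: 'float' object has no attribute 'round'
```

```bash
sed -i 's/o\["gripper_width"\].round(3)/o["gripper_width"]/' st.py
python3 - <<'E'
from st import *
st()
c=bar("scene");c=bar("top");bar("wrist")
c=bot.read_camera("wrist"); cv2.imwrite("pics/w1.png",c["frame"][:,:,::-1])
E
```

```text
t 2.02 tip jig mm [  0.7   1.9 271.1] F [-0.2 -1.7  0.1] xang -81.07 tz [-2.e-04  5.e-04 -1.e+00] w 0.004079680543557204
scene bar theta 0.479 n 26 xj -21.1 z 40.6 yj 0.5
top bar theta 0.526 n 13 xj -22.9 z 39.5 yj -8.6
wrist bar theta -0.93 n 17 xj 36.5 z 27.2 yj 0.4
wrist bar theta -0.733 n 34 xj 30.6 z 34.0 yj 0.3
wrist bar theta -0.534 n 24 xj 23.2 z 39.3 yj -0.7
wrist bar theta -0.317 n 59 xj 13.7 z 41.6 yj -0.3
wrist bar theta -0.097 n 77 xj 4.2 z 42.6 yj -0.4
wrist bar theta 0.11 n 68 xj -4.7 z 42.3 yj -0.4
wrist bar theta 0.599 n 312 xj -23.4 z 34.3 yj -0.1
```

View pics/w1.png

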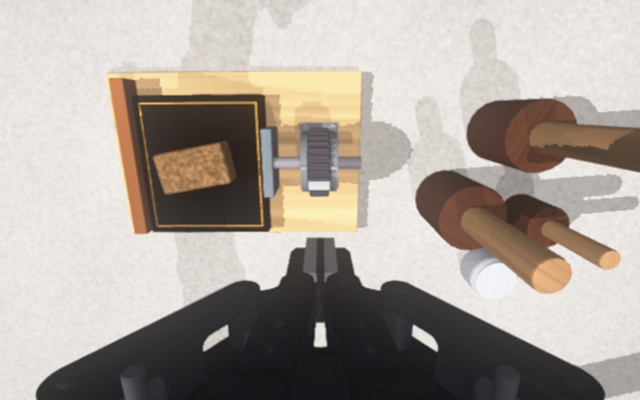

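step_arm --pt "2 0 40 0 1" --pt "2 0 80 0 1" --pt "2 0 120 0 1" --pt "2 0 160 0 1" --pt "2 0 195 0 1" --pt "2 0 210 0 1" --pt "2 0 216 0 1" --pt "2 0 216 0 1" --pt "2 0 216 0 1"

```text
t: 2.97
eef_pos: [0.5651, -0.0763, 0.1484]
tool_rot: [-0.0, 0.758, -0.652, 0.001]
contact_force: [0.6, -0.5, 0.9]
gripper_width: 0.002
```

```bash

python3 - <<'E'
from st import *
st()
c=bar("wrist"); cv2.imwrite("pics/w2.png",c["frame"][:,:,::-1])
c=bot.read_camera("scene"); cv2.imwrite("pics/s2.png",cv2.resize(c["frame"][130:270,270:450],None,fx=4.4,fy=4.4)[:,:,::-1])
E
```

```text
t 2.97 tip jig mm [ 0.5 -3.2 56.4] F [ 0.6 -0.5  0.9] xang -81.39 tz [ 1.6e-03 -4.0e-04 -1.0e+00] w 0.0015981958701241983
wrist bar theta -0.044 n 8 xj 1.8 z 40.8 yj 10.1
```

View pics/w2.png

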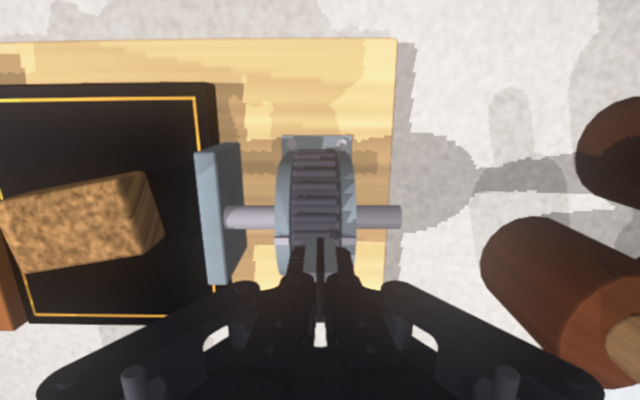

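View pics/s2.png

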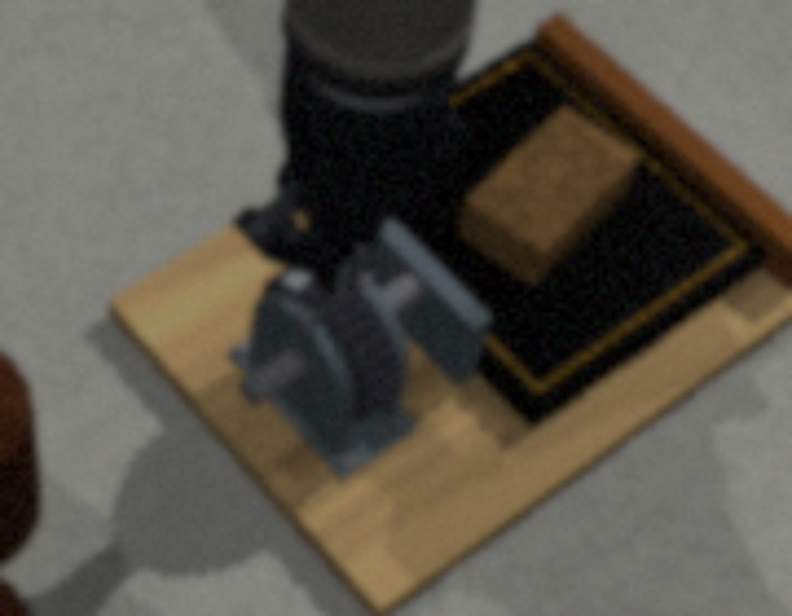

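step_arm --pt "-3 0 4 0 1" --pt "-3 0 8 0 1" --pt "-3 0 10 0 1" --pt "-3 0 11 0 1" --pt "-3 0 12 0 1" --pt "-3 0 12 0 1"

```text
t: 3.57
eef_pos: [0.5652, -0.0721, 0.1367]
tool_rot: [-0.001, 0.759, -0.651, 0.001]
contact_force: [-0.6, 1.3, 8.9]
gripper_width: -0.001
```

```bash
python3 -c "
from st import *
st()"
```

```text
t 3.57 tip jig mm [ 1.3  1.  44.7] F [-0.6  1.3  8.9] xang -81.3 tz [ 2.6e-03  1.0e-04 -1.0e+00] w -0.0005577918246367305
```

step_arm --pt "0 4 0.5 0 1" --pt "0 9 1 0 1" --pt "0 14 1.3 0 1" --pt "0 18 2 0 1" --pt "0 22 3 0 1" --pt "0 26 4.2 0 1" --pt "0 30 6 0 1" --pt "0 30 6 0 1"

```text
t: 4.23
eef_pos: [0.5336, -0.0771, 0.1292]
tool_rot: [0.0, 0.759, -0.652, -0.0]
contact_force: [-1.6, 0.4, 3.1]
gripper_width: 0.001
```

```bash
python3 -c "
from st import *
st(); bar('scene');bar('wrist')"
```

```text
t 4.23 tip jig mm [-30.8   0.9  37.2] F [-1.6  0.4  3.1] xang -81.32 tz [-7.e-04 -0.e+00 -1.e+00] w 0.0012158164315685211
wrist bar theta -1.464 n 14 xj 46.6 z 5.0 yj -7.4
```

step_arm --pt "0 3 -12 0 1" --pt "0 -20 -25 0 1" --pt "0 -60 -25 0 1" --pt "0 -67 -20 0 1" --pt "0 -67 -15 0 1" --pt "0 -67 -15 0 1"

```text
t: 4.83
eef_pos: [0.5997, -0.0669, 0.1431]
tool_rot: [0.001, 0.759, -0.651, -0.001]
contact_force: [-0.4, 0.1, -0.4]
gripper_width: 0.003
```

```bash
python3 - <<'E'
from st import *
st();bar("top")
c=bar("scene"); cv2.imwrite("pics/s3.png",cv2.resize(c["frame"][130:270,270:450],None,fx=4.4,fy=4.4)[:,:,::-1])
c=bar("wrist"); cv2.imwrite("pics/w3.png",c["frame"][:,:,::-1])
E
```

```text
t 4.83 tip jig mm [36.   0.9 51.1] F [-0.4  0.1 -0.4] xang -81.3 tz [-2.3e-03  1.0e-04 -1.0e+00] w 0.0028762546221941816
wrist bar theta -1.027 n 8 xj 39.6 z 23.9 yj 2.6
wrist bar theta -1.038 n 10 xj 39.3 z 23.2 yj -5.6
wrist bar theta 0.762 n 9 xj -29.7 z 31.0 yj 1.1
```

View pics/w3.png

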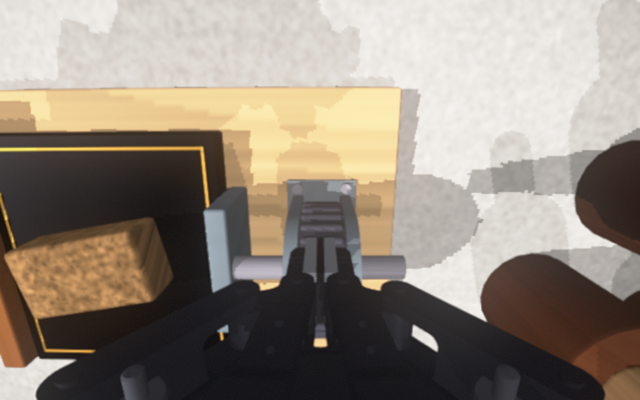

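View pics/s3.png

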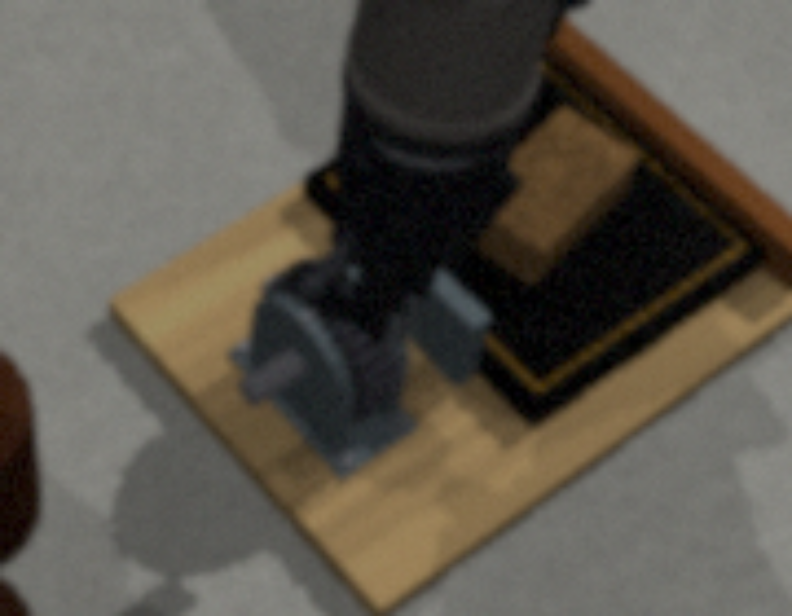

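step_arm --pt "0 0 10 0 1" --pt "0 2 14 0 1" --pt "0 8 11.3 0 1" --pt "0 14 9.1 0 1" --pt "0 20 7.9 0 1" --pt "0 26 7.5 0 1" --pt "0 32 7.5 0 1" --pt "0 40 7.5 0 1" --pt "0 46 7.5 0 1" --pt "0 52 7.9 0 1" --pt "0 58 9.1 0 1" --pt "0 64 11.3 0 1" --pt "0 70 14.4 0 1"

```text
t: 6.07
eef_pos: [0.5309, -0.0776, 0.1298]
tool_rot: [-0.0, 0.759, -0.652, 0.0]
contact_force: [0.8, -0.5, 0.8]
gripper_width: 0.002
```

```bash
python3 - <<'E'
from st import *
st()
c=bot.read_camera("scene"); cv2.imwrite("pics/s4.png",cv2.resize(c["frame"][130:270,270:450],None,fx=4.4,fy=4.4)[:,:,::-1])
E
```

```text
t 6.07 tip jig mm [-33.5   0.8  37.8] F [ 0.8 -0.5  0.8] xang -81.32 tz [ 4.e-04 -0.e+00 -1.e+00] w 0.001699626829319388
```

View pics/s4.png

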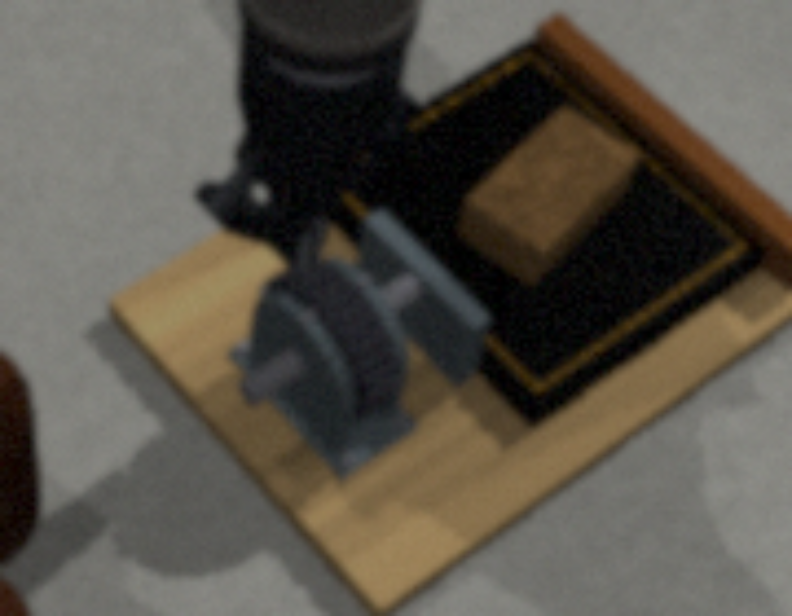

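step_arm --pt "0 2 -10 0 1" --pt "0 -20 -22 0 1" --pt "0 -60 -22 0 1" --pt "0 -69 -14 0 1" --pt "0 -69 -4 0 1" --pt "0 -67 1 0 1" --pt "0 -61 -2.1 0 1" --pt "0 -55 -4.3 0 1" --pt "0 -49 -5.5 0 1" --pt "0 -43 -5.9 0 1" --pt "0 -37 -5.9 0 1"

```text
t: 7.03
eef_pos: [0.5677, -0.0722, 0.1369]
tool_rot: [-0.001, 0.759, -0.652, 0.001]
contact_force: [1.9, 0.3, 6.0]
gripper_width: 0.001
```

```bash
python3 - <<'E'
from st import *
st()
E
```

```text
t 7.03 tip jig mm [ 3.7  0.6 44.9] F [1.9 0.3 6. ] xang -81.33 tz [ 2.e-03 -2.e-04 -1.e+00] w 0.0006902237621140719
```

step_arm --pt "0 6 0.7 0 1" --pt "0 12 1 0 1" --pt "0 18 1.4 0 1" --pt "0 24 2.6 0 1" --pt "0 30 4.8 0 1" --pt "0 36 7.9 0 1" --pt "0 39 -3.5 0 1" --pt "0 17 -17.5 0 1" --pt "0 -23 -17.5 0 1" --pt "0 -32 -7.5 0 1" --pt "0 -32 1.5 0 1" --pt "0 -30 7.4 0 1"

```text
t: 8.03
eef_pos: [0.5973, -0.0672, 0.1276]
tool_rot: [0.0, 0.759, -0.651, -0.0]
contact_force: [10.4, 3.8, 22.4]
gripper_width: -0.0
```

```bash
python3 - <<'E'
from st import *
st()
bar("scene");bar("top")
c=bot.read_camera("wrist"); cv2.imwrite("pics/w5.png",c["frame"][:,:,::-1])
E
```

```text
t 8.03 tip jig mm [33.6  1.  35.6] F [10.4  3.8 22.4] xang -81.3 tz [-8.e-04  3.e-04 -1.e+00] w -0.00022046395478432642
```

View pics/w5.png

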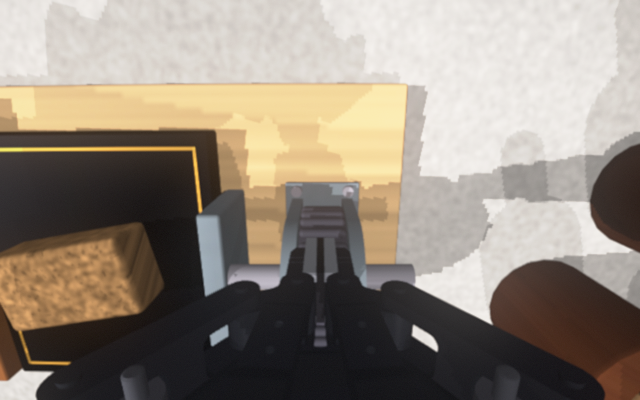

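step_arm --pt "0 6 -3.1 0 1" --pt "0 12 -5.3 0 1" --pt "0 18 -6.5 0 1" --pt "0 24 -6.9 0 1" --pt "0 30 -6.9 0 1" --pt "0 36 -6.9 0 1" --pt "0 42 -6.9 0 1" --pt "0 48 -6 0 1" --pt "0 54 -4.8 0 1" --pt "0 60 -2.6 0 1" --pt "0 66 0.5 0 1" --pt "0 69 -11 0 1" --pt "0 47 -25 0 1" --pt "0 7 -25 0 1" --pt "0 -2 -15 0 1" --pt "0 -2 -6 0 1" --pt "0 0 -1 0 1" --pt "0 6 -3.1 0 1" --pt "0 12 -5.3 0 1" --pt "0 18 -6.5 0 1"

```text
t: 9.85
eef_pos: [0.5785, -0.0705, 0.1354]
tool_rot: [0.0, 0.758, -0.652, -0.0]
contact_force: [2.2, 0.4, 2.2]
gripper_width: 0.005
```

```bash
python3 - <<'E'
from st import *
st()
bar("top")
c=bar("scene"); cv2.imwrite("pics/s6.png",cv2.resize(c["frame"][130:270,270:450],None,fx=4.4,fy=4.4)[:,:,::-1])
c=bar("wrist"); cv2.imwrite("pics/w6.png",c["frame"][:,:,::-1])
E
```

```text
t 9.85 tip jig mm [14.5  0.6 43.4] F [2.2 0.4 2.2] xang -81.34 tz [-5.e-04 -2.e-04 -1.e+00] w 0.004896371370348089
wrist bar theta -1.478 n 298 xj 46.4 z 4.3 yj -0.0
wrist bar theta -0.884 n 9 xj 35.4 z 29.1 yj -9.7
```

View pics/w6.png

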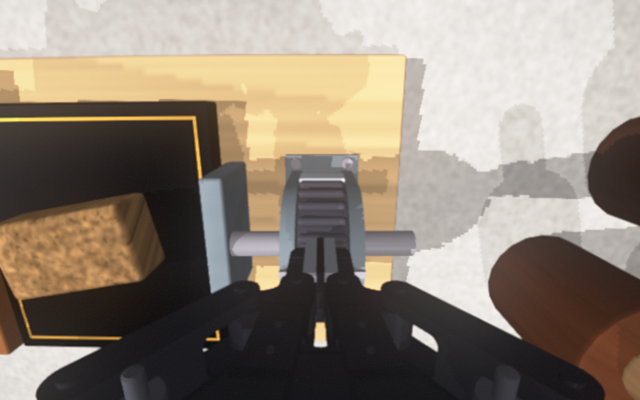

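View pics/s6.png

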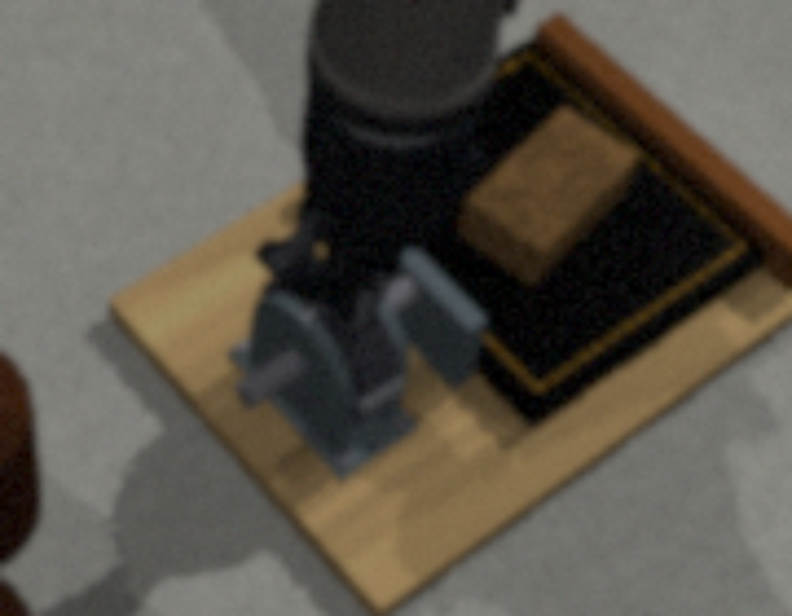

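step_arm --pt "0 6 0.2 0 1" --pt "0 12 0.2 0 1" --pt "0 18 0.2 0 1" --pt "0 24 0.2 0 1" --pt "0 30 0.5 0 1" --pt "0 36 1.7 0 1" --pt "0 42 3.9 0 1" --pt "0 48 7 0 1" --pt "0 51 -4.4 0 1" --pt "0 29 -18.4 0 1" --pt "0 -11 -18.4 0 1" --pt "0 -20 -8.4 0 1" --pt "0 -20 0.6 0 1" --pt "0 -18 6.4 0 1" --pt "0 -12 3.9 0 1" --pt "0 -6 1.7 0 1" --pt "0 0 0 0 1"

```text
t: 11.42
eef_pos: [0.5804, -0.0698, 0.1361]
tool_rot: [-0.001, 0.759, -0.651, 0.001]
contact_force: [2.3, 2.6, 5.9]
gripper_width: -0.001
```

```bash
python3 - <<'E'
from st import *
st()
bar("top")
c=bar("scene"); cv2.imwrite("pics/s7.png",cv2.resize(c["frame"][130:270,270:450],None,fx=4.4,fy=4.4)[:,:,::-1])
c=bar("wrist"); cv2.imwrite("pics/w7.png",c["frame"][:,:,::-1])
E
```

```text
t 11.42 tip jig mm [16.6  1.1 44.1] F [2.3 2.6 5.9] xang -81.31 tz [ 3.2e-03  6.0e-04 -1.0e+00] w -0.0008827134464138915
wrist bar theta -0.985 n 10 xj 38.3 z 25.4 yj -9.2
```

View pics/s7.png

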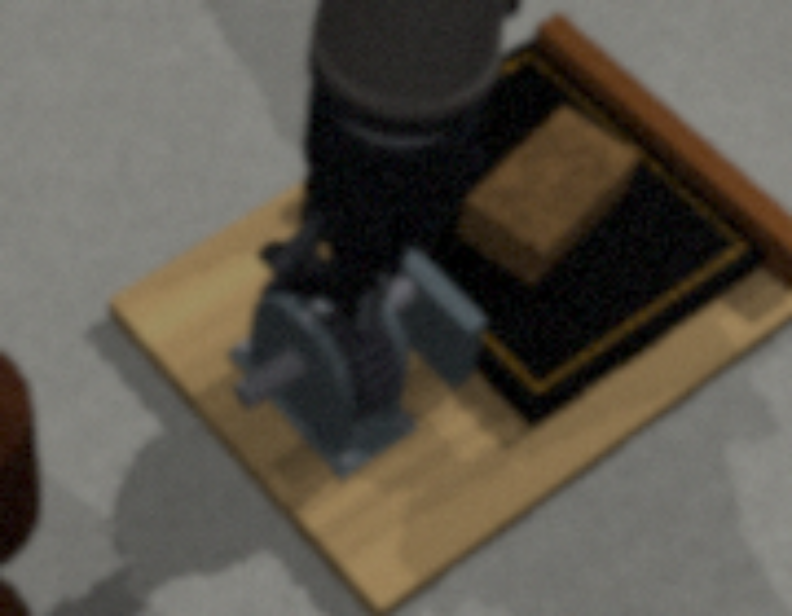

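View pics/w7.png

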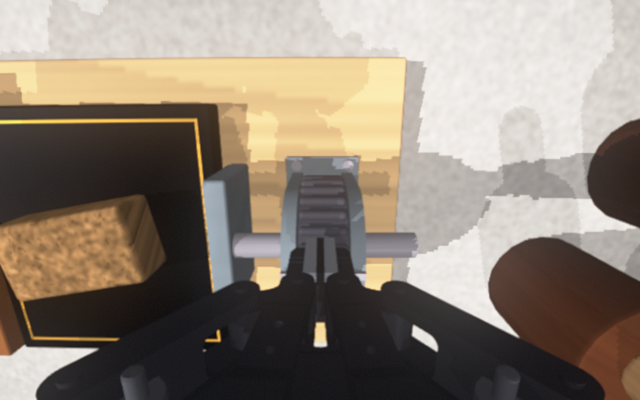

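step_arm --pt "0 6 0.2 0 1" --pt "0 12 0.2 0 1" --pt "0 18 0.2 0 1" --pt "0 24 0.2 0 1" --pt "0 30 0.5 0 1" --pt "0 36 1.7 0 1" --pt "0 42 3.9 0 1" --pt "0 48 7 0 1" --pt "0 51 -4.4 0 1" --pt "0 29 -18.4 0 1" --pt "0 -11 -18.4 0 1" --pt "0 -20 -8.4 0 1" --pt "0 -20 0.6 0 1"

```text
t: 12.65
eef_pos: [0.6025, -0.0662, 0.135]
tool_rot: [-0.001, 0.759, -0.651, 0.001]
contact_force: [0.3, 0.3, 0.1]
gripper_width: -0.004
```

```bash
python3 - <<'E'
from st import *
st()
bar("top")
c=bar("scene"); cv2.imwrite("pics/s8.png",cv2.resize(c["frame"][130:270,270:450],None,fx=4.4,fy=4.4)[:,:,::-1])
E
```

```text
t 12.65 tip jig mm [39.1  1.2 43. ] F [0.3 0.3 0.1] xang -81.26 tz [ 3.5e-03  8.0e-04 -1.0e+00] w -0.003716284868616048
```

View pics/s8.png

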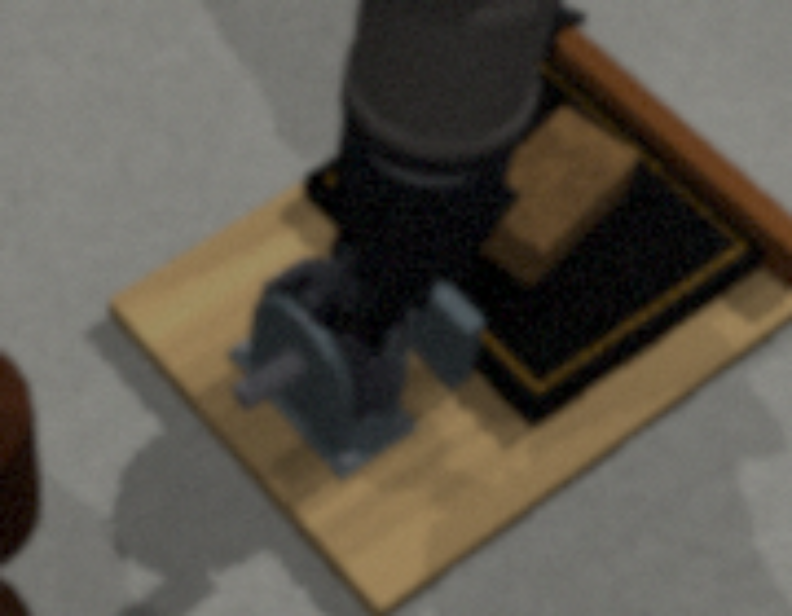

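step_arm --pt "0 2 5.8 0 1" --pt "0 8 3.3 0 1" --pt "0 14 1.1 0 1" --pt "0 20 -0.6 0 1" --pt "0 26 -0.4 0 1" --pt "0 32 -0.4 0 1" --pt "0 38 -0.4 0 1" --pt "0 44 -0.4 0 1" --pt "0 50 -0.1 0 1" --pt "0 56 1.1 0 1" --pt "0 62 3.3 0 1" --pt "0 68 6.4 0 1" --pt "0 71 -5 0 1" --pt "0 49 -19 0 1" --pt "0 9 -19 0 1" --pt "0 0 -9 0 1" --pt "0 0 0 0 1"

```text
t: 14.17
eef_pos: [0.6025, -0.066, 0.135]
tool_rot: [-0.001, 0.759, -0.651, 0.001]
contact_force: [-0.4, -0.5, -0.0]
gripper_width: -0.002
```

step_arm --pt "0 2 5.8 0 1" --pt "0 8 3.3 0 1" --pt "0 14 1.1 0 1" --pt "0 20 -0.6 0 1" --pt "0 26 -0.4 0 1" --pt "0 32 -0.4 0 1" --pt "0 38 -0.4 0 1" --pt "0 44 -0.4 0 1" --pt "0 50 -0.1 0 1" --pt "0 56 1.1 0 1" --pt "0 62 3.3 0 1" --pt "0 68 6.4 0 1" --pt "0 71 -5 0 1" --pt "0 49 -19 0 1" --pt "0 9 -19 0 1" --pt "0 0 -9 0 1" --pt "0 0 0 0 1"

```text
t: 15.58
eef_pos: [0.602, -0.0665, 0.135]
tool_rot: [-0.001, 0.759, -0.651, 0.001]
contact_force: [-0.1, 0.5, -0.4]
gripper_width: -0.002
```

```bash
python3 - <<'E'
from st import *
st()
bar("top")
c=bar("scene"); cv2.imwrite("pics/s9.png",cv2.resize(c["frame"][130:270,270:450],None,fx=4.4,fy=4.4)[:,:,::-1])
c=bar("wrist"); cv2.imwrite("pics/w9.png",c["frame"][:,:,::-1])
E
```

```text
t 15.58 tip jig mm [38.5  1.  43. ] F [-0.1  0.5 -0.4] xang -81.28 tz [ 3.e-03  5.e-04 -1.e+00] w -0.002145328278124302
wrist bar theta -1.045 n 11 xj 39.3 z 22.8 yj -5.6
```

View pics/s9.png

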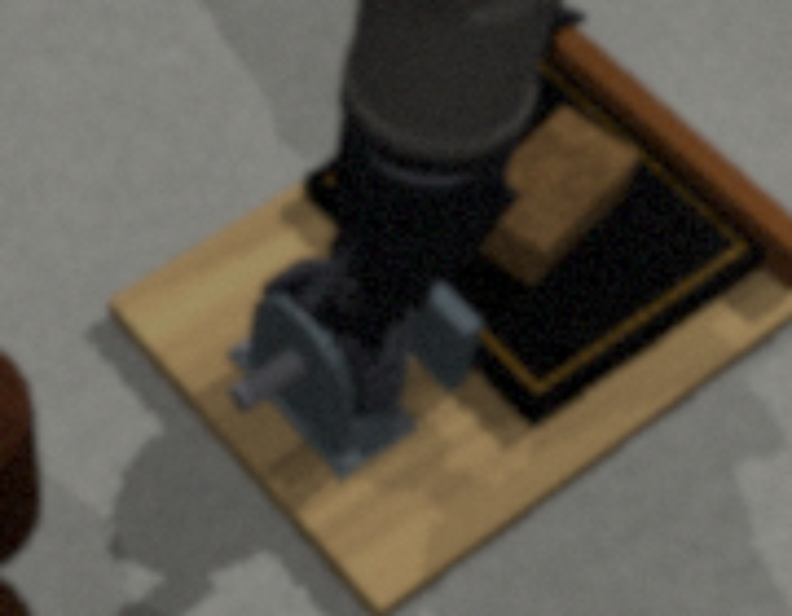

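View pics/w9.png

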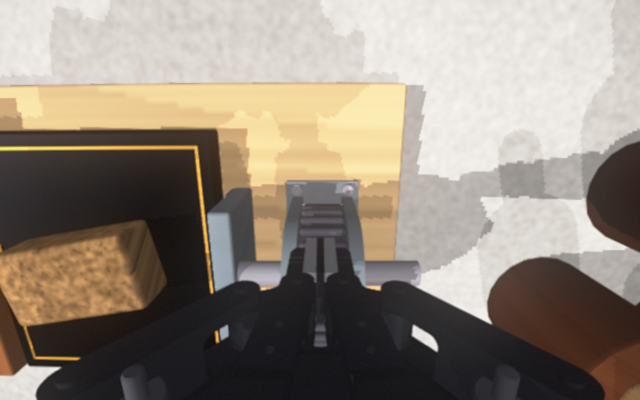

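step_arm --pt "0 2 5.8 0 1" --pt "0 8 3.3 0 1" --pt "0 14 1.1 0 1" --pt "0 20 -0.6 0 1" --pt "0 26 -0.4 0 1" --pt "0 32 -0.4 0 1" --pt "0 36 -0.4 0 1" --pt "0 36 -0.4 0 1"

```text
t: 16.4
eef_pos: [0.564, -0.0727, 0.1367]
tool_rot: [-0.001, 0.758, -0.652, 0.001]
contact_force: [-1.5, 0.4, 11.1]
gripper_width: -0.004
```

```bash
python3 - <<'E'
from st import *
st()
c=bar("scene"); cv2.imwrite("pics/s10.png",cv2.resize(c["frame"][130:270,270:450],None,fx=4.4,fy=4.4)[:,:,::-1])
c=bar("wrist"); cv2.imwrite("pics/w10.png",c["frame"][:,:,::-1])
E
```

```text
t 16.4 tip jig mm [-0.   0.6 44.7] F [-1.5  0.4 11.1] xang -81.34 tz [ 2.7e-03 -4.0e-04 -1.0e+00] w -0.004115947250115159
wrist bar theta -1.38 n 349 xj 45.7 z 8.8 yj 0.0
```

View pics/w10.png

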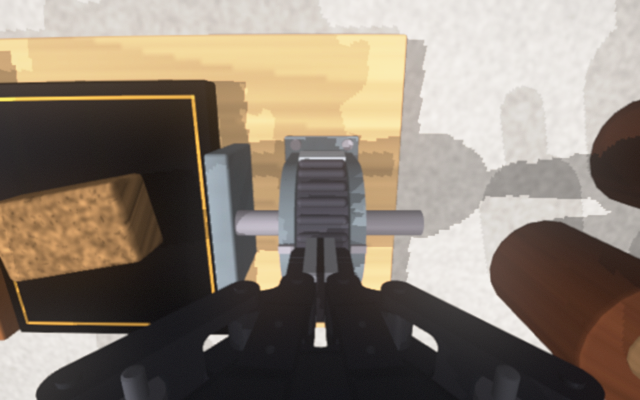

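View pics/s10.png

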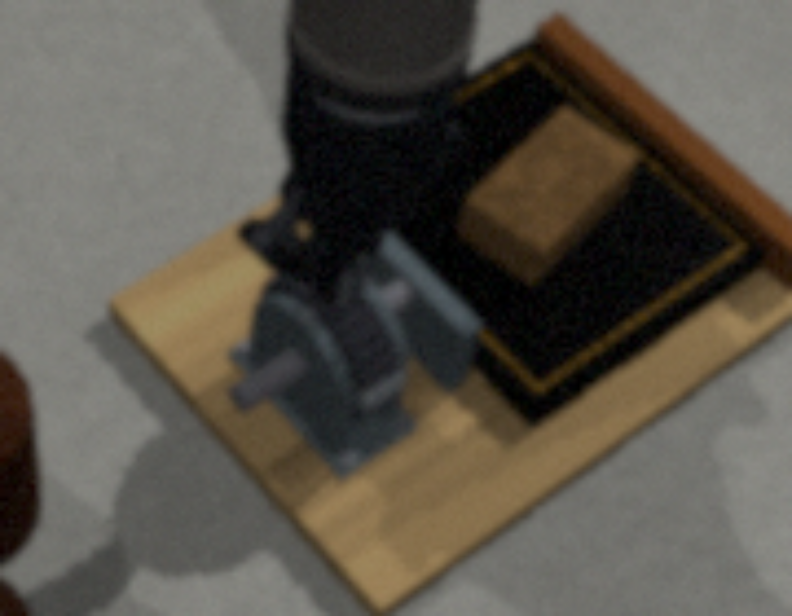

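step_arm --pt "0 5 0 0 1" --pt "0 9 0 0 1" --pt "0 14 0.3 0 1" --pt "0 20 1.5 0 1" --pt "0 26 3.7 0 1" --pt "0 32 6.8 0 1" --pt "0 36 -5 0 1" --pt "0 50 -25 0 1" --pt "0 50 -25 0 1" --pt "0 50 -25 0 1"

```text
t: 17.33
eef_pos: [0.5144, -0.0805, 0.1612]
tool_rot: [-0.0, 0.758, -0.652, 0.001]
contact_force: [0.8, 0.3, 0.2]
gripper_width: -0.004
```

```bash
python3 - <<'E'
from st import *
st()
c=bar("scene"); cv2.imwrite("pics/s11.png",cv2.resize(c["frame"][130:270,270:450],None,fx=4.4,fy=4.4)[:,:,::-1])
c=bar("wrist"); cv2.imwrite("pics/w11.png",c["frame"][:,:,::-1])
E
```

```text
t 17.33 tip jig mm [-50.2   0.4  69.2] F [0.8 0.3 0.2] xang -81.36 tz [ 1.9e-03 -7.0e-04 -1.0e+00] w -0.0041433517112981705
scene bar theta -0.653 n 36 xj 28.8 z 37.6 yj 0.2
wrist bar theta -0.683 n 1005 xj 28.9 z 35.5 yj -0.1
wrist bar theta 0.527 n 37 xj -21.8 z 37.5 yj -8.1
wrist bar theta 0.731 n 43 xj -28.6 z 31.9 yj -7.7
wrist bar theta 0.945 n 134 xj -34.3 z 24.8 yj -0.1
wrist bar theta 1.177 n 68 xj -39.4 z 16.3 yj 0.1
```

View pics/w11.png

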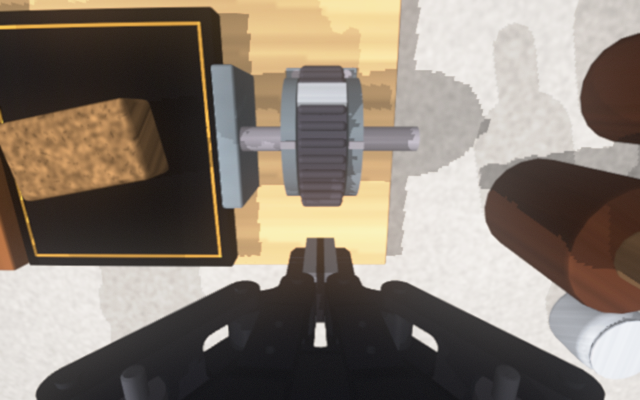

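step_arm --pt "0 -25 2 0 1" --pt "0 -58 6 0 1" --pt "0 -58 20 0 1" --pt "0 -58 24 0 1" --pt "0 -58 27.6 0 1" --pt "0 -54 27.6 0 1" --pt "0 -50 27.6 0 1" --pt "0 -46 27.6 0 1" --pt "0 -42 27.6 0 1" --pt "0 -38 27.6 0 1" --pt "0 -34 28.1 0 1" --pt "0 -31 28.6 0 1" --pt "0 -28 29.4 0 1" --pt "0 -28 29.4 0 1" --pt "0 -27 20 0 1" --pt "0 -15 0 0 1" --pt "0 5 -10 0 1" --pt "0 5 -10 0 1" --pt "0 5 -10 0 1"

```text
t: 19.02
eef_pos: [0.5085, -0.0813, 0.1697]
tool_rot: [0.0, 0.758, -0.652, -0.0]
contact_force: [0.5, 0.4, 0.3]
gripper_width: -0.006
```

```bash
python3 - <<'E'
from st import *
st()
c=bar("scene"); cv2.imwrite("pics/s12.png",cv2.resize(c["frame"][130:270,270:450],None,fx=4.4,fy=4.4)[:,:,::-1])
c=bar("wrist"); cv2.imwrite("pics/w12.png",c["frame"][:,:,::-1])
E
```

```text
t 19.02 tip jig mm [-56.3   0.5  77.7] F [0.5 0.4 0.3] xang -81.36 tz [-8.e-04 -5.e-04 -1.e+00] w -0.005661713095711958
scene bar theta 0.043 n 35 xj -2.0 z 47.0 yj -0.0
wrist bar theta -1.366 n 36 xj 45.7 z 9.5 yj 0.2
wrist bar theta 0.035 n 1036 xj -1.6 z 44.4 yj -0.1
wrist bar theta 0.435 n 11 xj -18.4 z 39.6 yj -5.4
wrist bar theta 0.641 n 47 xj -25.7 z 34.5 yj -7.3
wrist bar theta 1.006 n 265 xj -35.3 z 22.4 yj -1.7
```

View pics/w12.png

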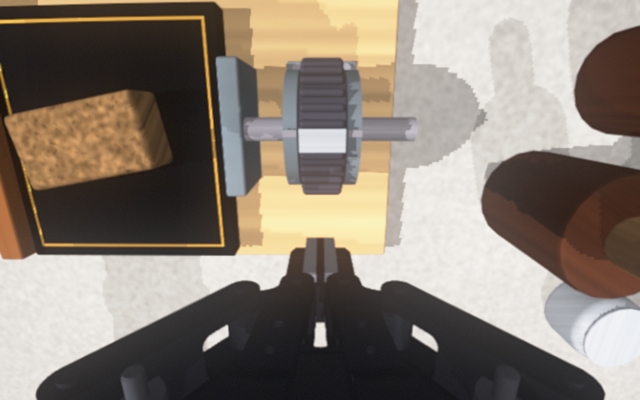

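step_arm --pt "0 0 -40 0 1" --pt "0 20 -80 0 1" --pt "0 30 -120 0 1" --pt "0 30 -120 0 1" --pt "0 30 -120 0 1" --pt "0 30 -120 0 1"

```text
t: 19.62
eef_pos: [0.4801, -0.0853, 0.2889]
tool_rot: [0.0, 0.759, -0.651, -0.0]
contact_force: [0.4, 0.5, 0.0]
gripper_width: 0.001
```

```bash
python3 - <<'E'
from st import *
st()
c=bar("scene"); bar("top")
c=bar("wrist"); cv2.imwrite("pics/w13.png",c["frame"][:,:,::-1])
for n in ("wrist","scene"):
    c=bot.read_camera(n);X=cloud(c);d=X-W;xj=d@ax;yj=d@ay;z=X[...,2]
    m=(abs(xj)<.04)&(yj>.04)&(yj<.09)&(z>.074)&(z<.088)
    print(n,"jaw y mm",(1000*np.percentile(yj[m],[2,10,50,90,98])).round(1),m.sum())
X=cloud(bot.read_camera("wrist")); d=X-W; 
# tin/mallet
z=X[...,2]
# start jaw from saved first scene/top pictures: compare pixel of jaw in scene
i=np.array([[60,75],[60,75]])
c=bot.read_camera("scene")
for y in (.0603,.068,.0753):
    print(y,proj(c,W+ay*y+ax*.045+np.array([0,0,.0115])).round(1))
cv2.imwrite("pics/s13.png",cv2.resize(c["frame"][130:270,290:470],None,fx=4.4,fy=4.4,interpolation=cv2.INTER_CUBIC)[:,:,::-1])
a=cv2.imread("pics/scene0.png"); b=c["frame"][:,:,::-1]
for nm,(x0,y0,x1,y1) in {"block":(375,150,425,200),"mallets+tin":(180,170,285,315)}.items():
    print(nm, np.abs(cv2.GaussianBlur(a,(5,5),0)[y0:y1,x0:x1].astype(int)-cv2.GaussianBlur(np.ascontiguousarray(b),(5,5),0)[y0:y1,x0:x1]).mean())
E
```

```text
t 19.62 tip jig mm [-85.    0.9 196.9] F [0.4 0.5 0. ] xang -81.31 tz [-7.e-04  1.e-04 -1.e+00] w 0.0013136623843205196
scene bar theta 0.044 n 44 xj -2.0 z 46.8 yj 0.4
wrist bar theta -1.36 n 23 xj 45.8 z 9.8 yj 0.1
wrist bar theta -0.356 n 14 xj 15.9 z 42.8 yj -6.6
wrist bar theta -0.295 n 40 xj 12.0 z 39.7 yj -0.6
wrist bar theta -0.164 n 48 xj 7.4 z 44.7 yj 0.6
wrist bar theta 0.059 n 494 xj -2.6 z 44.1 yj 0.2
wrist bar theta 0.372 n 39 xj -14.6 z 37.3 yj -0.6
wrist bar theta 0.431 n 47 xj -18.2 z 39.7 yj -0.1
wrist bar theta 0.631 n 77 xj -25.0 z 34.3 yj 1.3
wrist bar theta 0.852 n 66 xj -31.9 z 27.9 yj 0.4
wrist bar theta 1.162 n 112 xj -38.2 z 16.6 yj -0.6
wrist jaw y mm [42.2 50.9 57.3 63.9 65.4] 1419
scene jaw y mm [41.7 51.1 55.8 64.  65.6] 240
0.0603 [[377.  204.4]]
0.068 [[379.4 202.7]]
0.0753 [[381.8 201.2]]
block 3.3542666666666667
mallets+tin 5.780821018062397
```

View pics/s13.png

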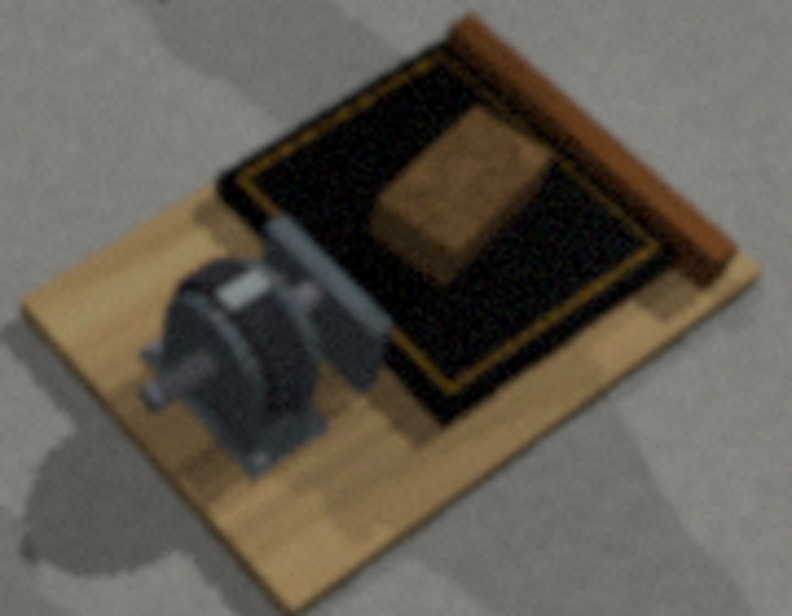

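View pics/w13.png

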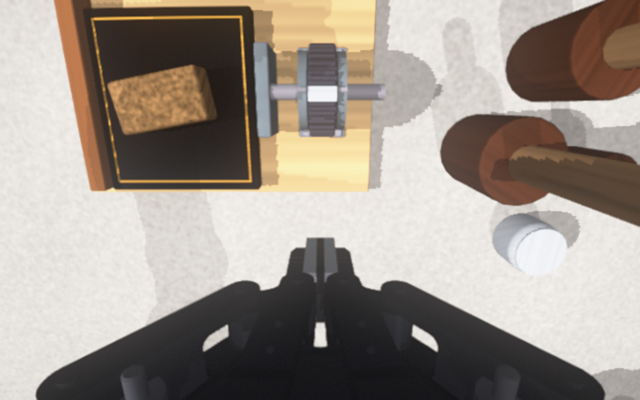

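```bash
python3 -c "
from st import *
st(); print(bot.hand_in())"
```

```text
t 19.97 tip jig mm [-85.3   1.  196.7] F [-0.8 -0.1  0.4] xang -81.3 tz [-1.7e-03  4.0e-04 -1.0e+00] w -0.0011126897190973204
the job is handed in; nothing more can be done
None
```

I rolled the clamp wheel towards the robot with the closed fingertips. The index bar passed the fins once, and I stopped when it came up the second time. I handed the job in at about 20 s of the 72 s allowed.

**Last checks**
- **Bar angle:** the scene and wrist cameras put the bar 0.04 to 0.06 rad past the top, so the wheel should be near 12.61 rad against a limit of ±0.35. The top camera gave no reading because it did not pick the bar out at the end.
- **Turn count:** I watched the bar go round twice. The far face of the jaw now measures about 65.5 mm from the wheel's centre, where about 67 mm is expected for 8 mm of travel; after only one turn it would be at about 71 mm. I did not measure its position before starting, so this relies on the given dimensions.
- **Other objects:** in the scene view the plaque and cork block look unmoved. The tin and the mallets also look to be where they began, but I did not measure their positions again. The mallet meant is the small one, about 178 mm tall, near (0.52, -0.40). The other two stand about 257 mm tall.
- **Arm:** it ended with the fingertips about 150 mm above the rim and 85 mm to the robot's side. The wrist force was near zero.

**One reading above the range:** the contact force reached about 25 N once as the fingers touched down for a stroke, above the 5 to 20 N pressing range. It was on the fingers only and well below the 120 N wrist limit. At the other points I read while the finger pressed on the rim it was between about 1 and 11 N.

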